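# Fetch the dosing cup from behind the tamper and the jar

## Robot

A 6-joint arm with a two-finger parallel gripper is mounted at the origin on a cart in front of the work surface, level with it; the furniture and walls round the work are solid. World frame = base frame: x ahead of the robot, y to its left, z up, the work surface at z = 0. Lengths are in m, angles in rad, forces in N, time in s.
With the tool pointing down it reaches from about 0.225 to 0.725 m from the base axis. Payload 3.1 kg.
Tool frame: the origin (TCP) lies on the centre line of the jaws, within the pads' length; the fingertips stand 22 mm ahead of it and the grasp point (between the pads) lies 3 mm ahead of it; z points along the fingers, y is the line along which they close (so a half turn about z gives the same grasp; the last joint's range is limited). The gripper opens to 85 mm and grips with 20 to 120 N. Pads are 22 mm wide; open, the fingers measure 114 mm over their backs; the gripper's body (76 mm by 85 mm) begins 54 mm behind the grasp point. The pads swing forward as they close: fully open they stand 13 mm farther back than shut.
Start: joints at [1.058, 0.048, 0.099, 1.622, 0, 1.443], TCP at [0.197, 0.487, 0.253] pointing down, gripper open.
Joint ranges: [-2.91, 2.91], [-0.99, 1.94], [-1.21, 1.42], [-2.12, 2.29], [-1.49, 1.47], [-3.14, 3.14]. Speed limits (rad/s): [2.79, 2.79, 3.14, 3.14, 3.14, 3.14].

## Interface

Orientations are given as [roll, pitch, yaw] about the fixed x, y, z axes, in that order (R = Rz(yaw) Ry(pitch) Rx(roll)).
In Python, from cell import r, viewer gives the robot as it stands.
- The arm moves only by the tool step_arm, never from a script. Its argument "steps" is a list that holds one entry, the list of rows, each a list of 6 numbers: the shift along the world's x, y, z in units of 2.5 cm (1.0 is 2.5 cm), then the turn, a rotation vector about the world's x, y, z in units of 10 degrees (1.0 is 10 degrees). In form: [[[x, y, z, wx, wy, wz], ...]]. A call has exactly 5 rows; each row shifts and turns the commanded pose from where the row before left it; what a row does not reach is not made up. A row lasts 1/8 s, in which the tool goes at most 62.5 mm and 10.7 degrees, less where a joint would pass 70% of its speed; a pose out of reach is approached as far as the arm can. A call with a number of a shift or a turn outside -1 to 1 is refused whole. A call with a gripper value outside its range is refused whole. "claw" is the opening, from 0 (shut) to 1 (fully open), set as the call begins (left out, the last holds). The fingers move at their own pace and stop on an object; "newtons" is the grip in N (left out, the last holds). Time passes only in rows, so rows that do not move let the fingers close, or fill a call up. It gives the time, the measured TCP pose, the force, the opening and the grip force at its end, in the units of the state.
- r.observe(): the state, without advancing time (a new reading comes with each control period).
- viewer.grab_frame(name): name is "side" or "top"; returns a dict with "color" (480x640x3 uint8, red, green, blue), "fovy" (degrees; the focal length in pixels is half the picture's height over the tangent of half this angle, whatever the lens; pixels are square), "cx", "cy" (the principal point, pixels), "xyz" and "attitude" of the camera in the world. Camera axes: x right, y down, z forward; pixel columns grow to the right and rows downward; lengths in m; the calibration is good to about 2 mm. A picture is of the moment at which its call begins. There is no depth.
- r.close_job(): hands the job in; it is judged then, once.
Trained networks look in a picture, given as the dict that the camera call returned (one of the last four; its "shot" number tells which), for a name from the list of things; names that differ only in an ending like _2 or _b are one class to them, and where a whole thing is asked for, a point or a joint stands for the part that bears it (a point fixed in the world has none). Each returns a list of dicts, best first, with "conf" (0 to 1); they miss things now and then, are a little off and sometimes report something else, mostly with a low value. They report only what shows in the picture. A call takes as long as a camera call.
- viewer.search_frame(picture, thing): "position" ([x, y, z] in m, in world coordinates, good to about 4 mm: the middle of the surface that is visible of it).
- viewer.trace(picture, thing): "pixels" (480x640 bool, what is visible of it).
- viewer.mark_of(picture, thing): "position" ([x, y, z] in m, in world coordinates, good to about 4 mm: a listed point, or the origin of a listed thing).
The state is a dict: "time_s": time; "joints": joint angles; "joint_velocities": joint speeds; "joint_torque": joint torques, N m; "tool_pos": TCP position; "tcp_rot": TCP orientation; "force": force on the tool from outside, world axes, zero at the start; "wrist_torque": the same for the moment, N m; "gripper_width": opening from 0.0 (shut) to 1.0 (fully open); "grasp_force": force on a finger pad.
Only numpy, scipy, OpenCV 4.12 (cv2) and the standard library are available. Lean on these libraries where they do the work, as an engineer would, in place of code of your own. Each camera call takes 0.05 s, during which the arm holds its last target. There are 200 camera calls.

## Task

The steel dosing cup stands in the walled back compartment of the wooden caddy, shut in by the tamper and the green-lidded spice jar. First clear both of these onto the black rubber mat, then take the cup out and stand it in the middle of the coffee scale's metal plate, and only then put the tamper and the jar back in the caddy, each on the very spot where it stood before. Keep all three upright and leave the milk pitcher where it is.

Things in the scene. Friction and masses are not known exactly. Their poses are not given: they have to be found in the camera images.
- tamper_mid (a point): The coffee tamper, 94 mm tall: a steel disc foot 58 mm wide and 30 mm high, above it an upright dark wooden grip about 36 mm wide at its widest, reaching the top. The point is on its axis half-way up, 47 mm above its underside; z up. 0.38 kg give or take a third.
- jar_mid (a point): The spice jar, a round glass jar with a green screw cap, 46 mm wide and 106 mm tall (cap: the top 20 mm, 45 mm wide). The point is on its axis half-way up, 53 mm above its underside; z up. 0.11 kg give or take a third.
- cup_mid (a point): The steel dosing cup, a round open cup 58 mm wide and 50 mm tall. The point is on its axis half-way up, 25 mm above its underside; z up. 0.12 kg give or take a third.
- caddy: Wooden caddy, fixed; origin on the worktop under the cup's spot, x towards its back. Deck 12 mm thick, x -106 to 74, y +-75 mm. Walls 58 mm high (from worktop), inner faces y +-41 (x -8 to 64) and x 62. Front spots (cork rounds) at x -62, y +-32: tamper on one, jar on the other, either way round. Grip these above the cup's rim, closing along x; so too the cup, once they are gone.
- mat_top (a point): The black rubber mat, fixed, 200 mm along its x, 120 mm along its y, 6 mm thick: the side area. The point is the centre of its upper face; z up. It lies on the robot's left or right.
- scale_plate (a point): The coffee scale, fixed, 68 mm along its x, 150 mm along its y, black with a bright metal weighing plate. The point is the centre of the metal plate on its upper face (18 mm above the worktop); z up. It lies on the side opposite to the mat.
- pitcher: A steel milk pitcher, 102 mm tall, 95 by 77 mm; a bystander behind, on the right, just before the wall cabinets, which hang over the back of the worktop from 0.45 m up. Origin at the centre of its underside.

How it is judged:
By the outcome, as a careful person would: the job done as asked, in the order asked, and still so for the second after the job is handed in, with the robot touching nothing.
It also fails if it takes over 120 s, if anything falls off the work surface, if the arm or the gripper's body presses on something with over 40 N, if the wrist force passes 120 N, or if a joint passes its speed limit or range.

## Working session

There is one attempt and no reset: what is moved stays moved. The work goes in short steps, Python scripts to look and compute and a tool call to move; the robot and the scene stay as the last step left them, time stands still between calls to the robot, and variables do not carry over. Pictures are saved under pics/ and viewed, at most 14 in all, crops included, and the job is handed in when it is done.

Besides the shell and the picture viewer there is one more tool, called after "Request:" by a JSON object that holds its "op" and its "data", one argument or row to a line. step_arm: Moves the arm, as the interface text tells. Shifts and turns lie within -1 to 1; 1 stands for 2.5 cm of shift or 10 degrees of turn. Its arguments: {"type":"object","properties":{"steps":{"type":"array","items":{"type":"array","items":{"type":"array","items":{"type":"number"}}}},"claw":{"type":"number"},"newtons":{"type":"number"}},"required":["steps"]}

```bash
ls; mkdir -p pics
cat > h.py <<'E'
import numpy as np, cv2
from cell import r, viewer
def save(p,n): cv2.imwrite('pics/'+n+'.png',cv2.cvtColor(p['color'],cv2.COLOR_RGB2BGR))
E
python3 - <<'E'
from h import *
s=r.observe(); print(s['tool_pos'],s['tcp_rot'],s['time_s'],s['gripper_width'])
for c in ['side','top']:
    p=viewer.grab_frame(c); save(p,c+'0'); print(c,p['fovy'],p['cx'],p['cy'],p['xyz'],p['attitude'])
    for t in ['tamper_mid','jar_mid','cup_mid','caddy','mat_top','scale_plate','pitcher']:
        print(t,[(np.round(d['position'],4).tolist(),round(d['conf'],2)) for d in viewer.mark_of(p,t)][:2])
E
```

```text
pics
[0.19680881 0.4861017  0.25212207] [-3.13925331e+00 -3.02891356e-04  2.75675017e+00] 0.0 1.0012170902689512
side 47.47057094311628 317.92577403745724 252.26687077393177 [-0.0392918  -0.32742258  1.05896381] [-2.54299657  0.00616787 -1.06932114]
tamper_mid [([0.5184, -0.085, 0.057], 0.73)]
jar_mid [([0.5071, -0.0256, 0.0667], 0.77), ([0.5742, -0.0507, 0.0027], 0.31)]
cup_mid [([0.5751, -0.0517, 0.0384], 0.9)]
caddy [([0.5729, -0.0542, 0.0014], 0.72), ([0.5146, -0.0849, 0.059], 0.64)]
mat_top [([0.4755, -0.2637, 0.0048], 0.83)]
scale_plate [([0.4609, 0.2347, 0.0181], 0.76)]
pitcher [([0.66, -0.2435, 0.0017], 0.72), ([0.4781, -0.2662, 0.0072], 0.45)]
top 49.53394552364827 309.3775098464125 247.11846870098736 [ 0.45882545 -0.00332529  1.15132504] [-3.06187588 -0.00814671 -1.57755522]
tamper_mid [([0.5127, -0.0845, 0.0552], 0.8)]
jar_mid [([0.5072, -0.0265, 0.0631], 0.6)]
cup_mid [([0.5716, -0.0529, 0.0367], 0.76)]
caddy [([0.5726, -0.0474, -0.0023], 0.8)]
mat_top [([0.4836, -0.2611, 0.0054], 0.9)]
scale_plate [([0.4544, 0.235, 0.0201], 0.93)]
pitcher [([0.6618, -0.2469, 0.0025], 0.69)]
```

View pics/top0.png

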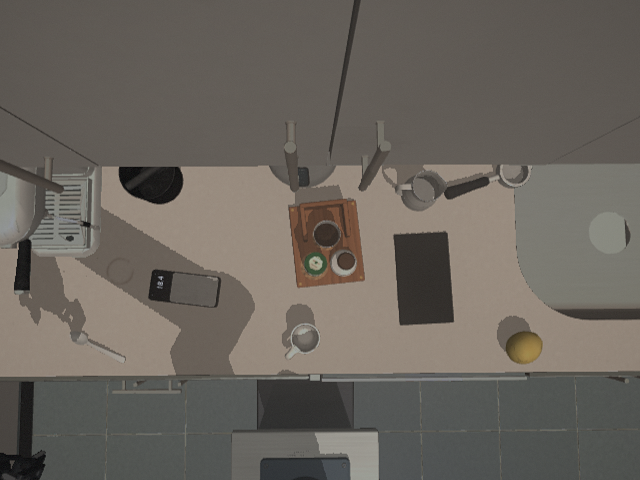

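View pics/side0.png

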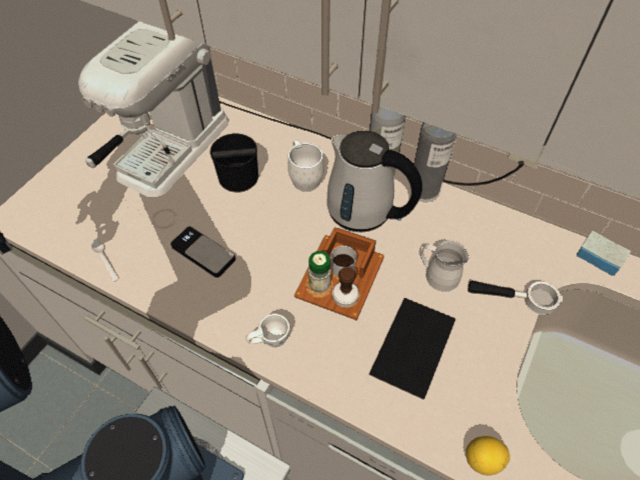

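The top view shows the caddy at about (327,242), with the jar at (316,263), the tamper at (344,262) and the cup at (327,234). The mat is at (424,278) and the scale plate at (195,290). The mat is on the robot's right, and a kettle stands behind the caddy. Next I'll make rectified views for exact measurement.

```bash
cat >> h.py <<'E'
from scipy.spatial.transform import Rotation as Ro
def cam(p):
    h=p['color'].shape[0]; f=h/2/np.tan(np.radians(p['fovy'])/2)
    K=np.array([[f,0,p['cx']],[0,f,p['cy']],[0,0,1]])
    R=Ro.from_euler('xyz',p['attitude']).as_matrix()
    return K,R,np.array(p['xyz'])
def proj(p,X):
    K,R,t=cam(p); v=(np.atleast_2d(X)-t)@R@K.T; return v[:,:2]/v[:,2:]
def unproj(p,uv,z):
    K,R,t=cam(p); uv=np.atleast_2d(uv); d=np.c_[uv,np.ones(len(uv))]@np.linalg.inv(K).T@R.T
    return t+d*((z-t[2])/d[:,2])[:,None]
def rect(p,z,x0,x1,y0,y1,s):  # image: up=+x, left=+y ; s px per m
    W,H=int((y1-y0)*s),int((x1-x0)*s)
    c=np.array([[x1,y1,z],[x1,y0,z],[x0,y0,z],[x0,y1,z]])
    M=cv2.getPerspectiveTransform(np.float32([[0,0],[W,0],[W,H],[0,H]]),np.float32(proj(p,c)))
    return cv2.warpPerspective(p['color'],M,(W,H),flags=cv2.INTER_CUBIC|cv2.WARP_INVERSE_MAP)
E
python3 - <<'E'
from h import *
ims=[]
for c in ['side','top']:
    p=viewer.grab_frame(c)
    a=rect(p,.012,.43,.68,-.16,.06,1800)
    for k in range(0,25,2):
        cv2.putText(a,'%.2f'%(.68-k/100),(0,k*18+4),0,.3,(0,0,0))
    ims.append(a)
    for t in ['tamper_mid','jar_mid','cup_mid','pitcher','mat_top','scale_plate']:
        L=viewer.trace(p,t)
        if L:
            m=L[0]['pixels'];v,u=np.nonzero(m); print(c,t,round(L[0]['conf'],2),u.min(),u.max(),v.min(),v.max(),u.mean().round(1),v.mean().round(1))
cv2.imwrite('pics/r.png',np.hstack(ims)[:,:,::-1])
E
```

```text
side tamper_mid 0.57 332 358 267 306 345.0 288.4
side jar_mid 0.56 308 330 251 293 318.6 272.1
side cup_mid 0.74 330 354 245 275 341.6 258.4
side pitcher 0.8 421 468 240 291 444.8 264.8
side mat_top 0.71 331 358 267 307 344.9 288.9
side scale_plate 0.72 171 234 227 277 202.7 251.7
top tamper_mid 0.64 330 356 251 276 343.2 263.2
top jar_mid 0.84 304 326 252 276 315.2 264.1
top cup_mid 0.75 313 341 220 247 326.6 233.7
top pitcher 0.6 395 446 170 211 421.5 190.2
top mat_top 0.77 394 454 232 326 423.2 279.0
top scale_plate 0.88 149 220 270 307 184.3 288.4
```

View pics/r.png

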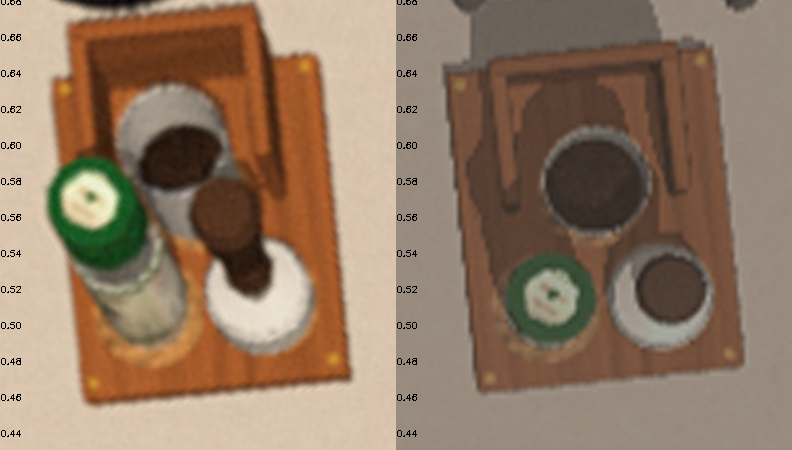

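The rectified pair (side on the left, top on the right) shows the caddy turned by about +5.7°, with both front objects on their cork rounds. I'll average the network readings to tighten the positions.

Run:
```python
from h import *
N=['tamper_mid','jar_mid','cup_mid','caddy','mat_top','scale_plate','pitcher']
D={(c,t):[] for c in ['side','top'] for t in N}
for i in range(6):
  for c in ['side','top']:
    p=viewer.grab_frame(c)
    for t in N:
        L=viewer.mark_of(p,t)
        if L and L[0]['conf']>.5: D[c,t].append(L[0]['position'])
for t in N:
    for c in ['side','top']:
        a=np.array(D[c,t]); print(t,c,len(a),np.median(a,0).round(4),a.std(0).round(4))
print(r.observe()['time_s'])
```

```text
tamper_mid side 6 [ 0.5167 -0.0844  0.0599] [0.0552 0.0601 0.022 ]
tamper_mid top 6 [ 0.5132 -0.0842  0.0578] [0.0018 0.0012 0.0017]
jar_mid side 6 [ 0.5081 -0.0257  0.0655] [0.0011 0.0009 0.0013]
jar_mid top 5 [ 0.5059 -0.0249  0.0651] [0.0016 0.0008 0.0021]
cup_mid side 6 [ 0.5754 -0.0484  0.0374] [0.001  0.0022 0.0017]
cup_mid top 6 [ 0.5712 -0.0489  0.038 ] [0.0241 0.0098 0.0107]
caddy side 6 [ 0.5739 -0.051   0.0014] [0.0021 0.0011 0.002 ]
caddy top 5 [ 0.5719 -0.046  -0.0006] [0.0014 0.0022 0.0007]
mat_top side 6 [ 0.4763 -0.2662  0.0044] [0.0011 0.0008 0.0015]
mat_top top 6 [ 0.4828 -0.262   0.0066] [0.0014 0.002  0.0014]
scale_plate side 6 [0.4611 0.2344 0.0207] [0.0011 0.0015 0.0007]
scale_plate top 6 [0.4564 0.2331 0.0193] [0.001  0.0017 0.0012]
pitcher side 6 [ 0.6624 -0.2444  0.003 ] [0.0005 0.0014 0.0011]
pitcher top 5 [ 0.6647 -0.2476  0.0011] [0.0013 0.0013 0.0005]
6.3
```

Request:
{"op": "step_arm", "data": {
  "steps": [
    [[0.497,-0.818,0,0,0,-0.249],[0.497,-0.818,0,0,0,-0.249],[0.497,-0.818,0,0,0,-0.249],[0.497,-0.818,0,0,0,-0.249],[0.497,-0.818,0,0,0,-0.249]]
  ],
  "claw": 1,
  "newtons": 40
}}

```text
time_s: 6.92
tool_pos: [0.2596, 0.3837, 0.2534]
tcp_rot: [3.141, 0.0, 2.538]
force: [-0.7, -0.4, -0.1]
gripper_width: 1.003
grasp_force: 0.0
```

Request:
{"op": "step_arm", "data": {
  "steps": [
    [[0.497,-0.818,0,0,0,-0.249],[0.497,-0.818,0,0,0,-0.249],[0.497,-0.818,0,0,0,-0.249],[0.497,-0.818,0,0,0,-0.249],[0.497,-0.818,0,0,0,-0.249]]
  ]
}}

```text
time_s: 7.55
tool_pos: [0.3217, 0.2814, 0.2534]
tcp_rot: [3.141, 0.0, 2.321]
force: [0.3, -0.6, -0.9]
gripper_width: 1.004
grasp_force: 0.0
```

Request:
{"op": "step_arm", "data": {
  "steps": [
    [[0.497,-0.818,0,0,0,-0.249],[0.497,-0.818,0,0,0,-0.249],[0.497,-0.818,0,0,0,-0.249],[0.497,-0.818,0,0,0,-0.249],[0.497,-0.818,0,0,0,-0.249]]
  ]
}}

```text
time_s: 8.18
tool_pos: [0.3838, 0.1792, 0.2534]
tcp_rot: [3.141, 0.0, 2.104]
force: [-0.8, 0.5, -1.0]
gripper_width: 1.003
grasp_force: 0.0
```

Request:
{"op": "step_arm", "data": {
  "steps": [
    [[0.497,-0.818,0,0,0,-0.249],[0.497,-0.818,0,0,0,-0.249],[0.497,-0.818,0,0,0,-0.249],[0.497,-0.818,0,0,0,-0.249],[0.497,-0.818,0,0,0,-0.249]]
  ]
}}

```text
time_s: 8.8
tool_pos: [0.446, 0.0769, 0.2534]
tcp_rot: [3.141, 0.0, 1.886]
force: [-0.3, 0.9, -0.2]
gripper_width: 0.999
grasp_force: 0.0
```

Request:
{"op": "step_arm", "data": {
  "steps": [
    [[0.497,-0.818,0,0,0,-0.249],[0.497,-0.818,0,0,0,-0.249],[0.497,-0.818,0,0,0,-0.249],[0.497,-0.818,0,0,0,-0.249],[0.497,-0.818,0,0,0,-0.249]]
  ]
}}

```text
time_s: 9.43
tool_pos: [0.5082, -0.0255, 0.2534]
tcp_rot: [3.141, -0.0, 1.669]
force: [-0.2, 0.3, 1.0]
gripper_width: 0.999
grasp_force: 0.0
```

Request:
{"op": "step_arm", "data": {
  "steps": [
    [[0,0,0,0,0,0],[0,0,-0.3,0,0,0],[0,0,-0.6,0,0,0],[0,0,-0.4,0,0,0],[0,0,0,0,0,0]]
  ]
}}

```text
time_s: 10.05
tool_pos: [0.5065, -0.0241, 0.219]
tcp_rot: [-3.138, -0.001, 1.671]
force: [0.3, 0.1, -0.4]
gripper_width: 0.999
grasp_force: 0.0
```

Request:
{"op": "step_arm", "data": {
  "steps": [
    [[0,0,-0.5,0,0,0],[0,0,-0.6,0,0,0],[0,0,-0.6,0,0,0],[0,0,-0.6,0,0,0],[0,0,-0.6,0,0,0]]
  ]
}}

```text
time_s: 10.68
tool_pos: [0.5075, -0.0246, 0.147]
tcp_rot: [-3.141, -0.0, 1.67]
force: [0.0, 0.3, -0.6]
gripper_width: 1.001
grasp_force: 0.0
```

Request:
{"op": "step_arm", "data": {
  "steps": [
    [[0,0,-0.6,0,0,0],[0,0,-0.6,0,0,0],[0,0,-0.6,0,0,0],[0,0,-0.45,0,0,0],[0,0,0,0,0,0]]
  ]
}}

```text
time_s: 11.3
tool_pos: [0.5068, -0.0245, 0.0907]
tcp_rot: [-3.139, -0.001, 1.67]
force: [-0.1, -0.3, -0.5]
gripper_width: 1.002
grasp_force: 0.0
```

Run:
```python
from h import *
ims=[]
for c in ['side','top']:
    p=viewer.grab_frame(c); np.save(c+'_j0.npy',p['color'])
    ims.append(cv2.resize(p['color'][190:330,250:390],None,fx=2.8,fy=2.8,interpolation=cv2.INTER_CUBIC))
cv2.imwrite('pics/j0.png',np.hstack(ims)[:,:,::-1])
s=r.observe();print(s['tool_pos'],s['force'])
```

```text
[ 0.50791627 -0.02469288  0.09229017] [-0.25471833 -0.31392859 -0.36596417]
```

View pics/j0.png

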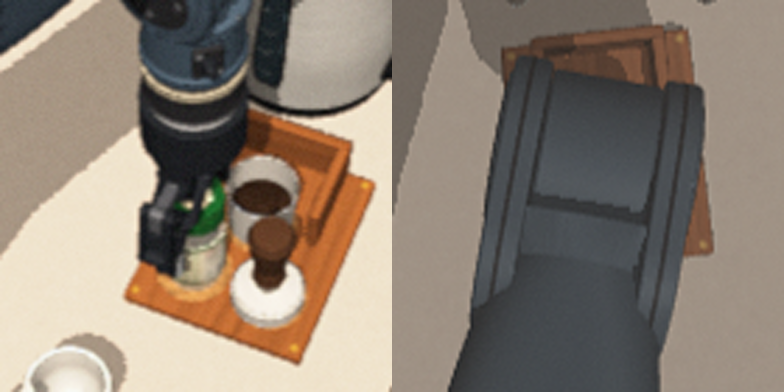

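The left crop shows the jar standing between the open fingers with clearance on both sides. I'll close on it now.

Request:
{"op": "step_arm", "data": {
  "steps": [
    [[0,0,0,0,0,0],[0,0,0,0,0,0],[0,0,0,0,0,0],[0,0,0,0,0,0],[0,0,0,0,0,0]]
  ],
  "claw": 0,
  "newtons": 30
}}

```text
time_s: 12.02
tool_pos: [0.5084, -0.0247, 0.0929]
tcp_rot: [3.14, 0.0, 1.67]
force: [1.5, 1.0, 3.4]
gripper_width: 0.526
grasp_force: 31.0
```

Run:
```python
from h import *
p=viewer.grab_frame('side'); b=p['color']; a=np.load('side_j0.npy')
np.save('side_j1.npy',b)
# jar visible region in crop: body (175-225,225-280)/2.8, cap (185-225,190-230)
for nm,(x0,x1,y0,y1) in {'jar':(175,226,195,290),'tamper':(235,305,215,330)}.items():
    sl=np.s_[190+int(y0/2.8):190+int(y1/2.8)+1,250+int(x0/2.8):250+int(x1/2.8)+1]
    A=cv2.cvtColor(a[sl],cv2.COLOR_RGB2GRAY); B=cv2.cvtColor(b[190:330,250:390],cv2.COLOR_RGB2GRAY)
    W=np.eye(2,3,dtype=np.float32); W[0,2]=int(x0/2.8);W[1,2]=int(y0/2.8)
    cc,W=cv2.findTransformECC(A,B,W,cv2.MOTION_TRANSLATION,(3,200,1e-6),None,3)
    print(nm,cc,W[0,2]-int(x0/2.8),W[1,2]-int(y0/2.8))
c=proj(p,[[.5075,-.0245,.07],[.5085,-.0245,.07],[.5075,-.0235,.07]]); print(c-c[0])
s=r.observe();print(s['tool_pos'],s['force'],s['gripper_width'],s['grasp_force'])
```

```text
jar 0.9078515422673048 0.69247055 -0.38304138
tamper 0.9982364387006623 0.024055481 0.031654358
[[ 0.          0.        ]
 [ 0.22365752 -0.34682333]
 [-0.40960346 -0.18841546]]
[ 0.50841825 -0.02474883  0.09288342] [0.20521523 0.32134992 4.5734498 ] 0.5189600610744568 31.03957293787971
```

Request:
{"op": "step_arm", "data": {
  "steps": [
    [[0,0,0.3,0,0,0],[0,0,0.6,0,0,0],[0,0,0.9,0,0,0],[0,0,1,0,0,0],[0,0,1,0,0,0]]
  ]
}}

```text
time_s: 12.7
tool_pos: [0.5075, -0.0246, 0.1883]
tcp_rot: [-3.141, -0.0, 1.67]
force: [0.2, -0.2, -1.4]
gripper_width: 0.524
grasp_force: 30.8
```

Request:
{"op": "step_arm", "data": {
  "steps": [
    [[0,0,0.8,0,0,0],[0,-0.4,0.6,0,0,0],[0.1,-0.82,0,0,0,0],[0.1,-1,0,0,0,0],[0.1,-1,0,0,0,0]]
  ]
}}

```text
time_s: 13.32
tool_pos: [0.515, -0.1064, 0.2222]
tcp_rot: [-3.141, 0.0, 1.67]
force: [0.2, 0.3, -0.5]
gripper_width: 0.521
grasp_force: 30.8
```

Request:
{"op": "step_arm", "data": {
  "steps": [
    [[0.1,-1,0,0,0,0],[0.1,-1,0,0,0,0],[0.1,-1,0,0,0,0],[0.1,-1,0,0,0,0],[0.1,-1,0,0,0,0]]
  ]
}}

```text
time_s: 13.95
tool_pos: [0.5274, -0.2316, 0.222]
tcp_rot: [-3.141, -0.0, 1.67]
force: [-0.7, -0.1, -0.4]
gripper_width: 0.522
grasp_force: 30.8
```

Request:
{"op": "step_arm", "data": {
  "steps": [
    [[0.1,-0.7,0,0,0,0],[0,-0.3,-0.2,0,0,0],[0,0,-0.6,0,0,0],[0,0,-0.8,0,0,0],[0,0,-0.8,0,0,0]]
  ]
}}

```text
time_s: 14.58
tool_pos: [0.5298, -0.2538, 0.1603]
tcp_rot: [-3.141, -0.001, 1.672]
force: [-0.5, -0.4, -0.5]
gripper_width: 0.524
grasp_force: 30.8
```

Request:
{"op": "step_arm", "data": {
  "steps": [
    [[0,0,-0.8,0,0,0],[0,0,-0.8,0,0,0],[0,0,-0.6,0,0,0],[0,0,-0.4,0,0,0],[0,0,0,0,0,0]]
  ]
}}

```text
time_s: 15.2
tool_pos: [0.5296, -0.2545, 0.096]
tcp_rot: [-3.14, -0.001, 1.671]
force: [0.6, -0.5, -0.5]
gripper_width: 0.524
grasp_force: 30.8
```

Request:
{"op": "step_arm", "data": {
  "steps": [
    [[0,0,-0.2,0,0,0],[0,0,-0.12,0,0,0],[0,0,-0.05,0,0,0],[0,0,0,0,0,0],[0,0,0,0,0,0]]
  ]
}}

```text
time_s: 15.82
tool_pos: [0.5303, -0.2552, 0.088]
tcp_rot: [3.141, 0.0, 1.67]
force: [0.1, -0.0, -0.8]
gripper_width: 0.525
grasp_force: 30.8
```

Request:
{"op": "step_arm", "data": {
  "steps": [
    [[0,0,-0.05,0,0,0],[0,0,0,0,0,0],[0,0,0,0,0,0],[0,0,0,0,0,0],[0,0,0,0,0,0]]
  ]
}}

```text
time_s: 16.45
tool_pos: [0.5304, -0.2553, 0.0869]
tcp_rot: [3.141, 0.0, 1.67]
force: [0.0, -0.5, 1.3]
gripper_width: 0.523
grasp_force: 30.9
```

Request:
{"op": "step_arm", "data": {
  "steps": [
    [[0,0,0,0,0,0],[0,0,0,0,0,0],[0,0,0,0,0,0],[0,0,0,0,0,0],[0,0,0.2,0,0,0]]
  ],
  "claw": 1
}}

```text
time_s: 17.08
tool_pos: [0.5298, -0.2549, 0.0911]
tcp_rot: [-3.141, -0.001, 1.67]
force: [1.1, 0.0, 1.0]
gripper_width: 1.001
grasp_force: 0.0
```

Request:
{"op": "step_arm", "data": {
  "steps": [
    [[0,0,0.6,0,0,0],[0,0,0.9,0,0,0],[0,0,1,0,0,0],[0,0,1,0,0,0],[0,0,0.9,0,0,0]]
  ]
}}

```text
time_s: 17.7
tool_pos: [0.5306, -0.2554, 0.2042]
tcp_rot: [3.14, 0.002, 1.67]
force: [0.6, -0.9, 0.6]
gripper_width: 0.999
grasp_force: 0.0
```

Request:
{"op": "step_arm", "data": {
  "steps": [
    [[-0.12,0.6,0.6,0,0,0],[-0.12,1,0.2,0,0,0],[-0.12,1,0,0,0,0],[-0.13,1,0,0,0,0],[-0.13,1,0,0,0,0]]
  ]
}}

```text
time_s: 18.32
tool_pos: [0.5135, -0.1373, 0.2202]
tcp_rot: [-3.139, -0.002, 1.672]
force: [0.8, -0.6, 1.1]
gripper_width: 0.998
grasp_force: 0.0
```

Request:
{"op": "step_arm", "data": {
  "steps": [
    [[0,1,0,0,0,0],[0,0.8,0,0,0,0],[0,0.39,-0.4,0,0,0],[0,0,-0.8,0,0,0],[0,0,-0.8,0,0,0]]
  ]
}}

```text
time_s: 18.95
tool_pos: [0.5144, -0.085, 0.1701]
tcp_rot: [-3.141, 0.0, 1.671]
force: [0.2, 0.0, -0.1]
gripper_width: 0.997
grasp_force: 0.0
```

Request:
{"op": "step_arm", "data": {
  "steps": [
    [[0,0,-0.8,0,0,0],[0,0,-0.8,0,0,0],[0,0,-0.8,0,0,0],[0,0,-0.6,0,0,0],[0,0,-0.24,0,0,0]]
  ]
}}

```text
time_s: 19.58
tool_pos: [0.5137, -0.0851, 0.0888]
tcp_rot: [-3.139, -0.001, 1.67]
force: [0.9, 0.9, -0.1]
gripper_width: 0.998
grasp_force: 0.0
```

Run:
```python
from h import *
p=viewer.grab_frame('side'); np.save('side_t0.npy',p['color'])
cv2.imwrite('pics/t0.png',cv2.resize(p['color'][200:360,250:470],None,fx=3.4,fy=3.4,interpolation=cv2.INTER_CUBIC)[:,:,::-1])
s=r.observe();print(s['tool_pos'],s['force'],s['time_s'])
```

```text
[ 0.51374607 -0.08516037  0.08875337] [ 0.07044184  0.32500339 -0.43624165] 19.625
```

View pics/t0.png

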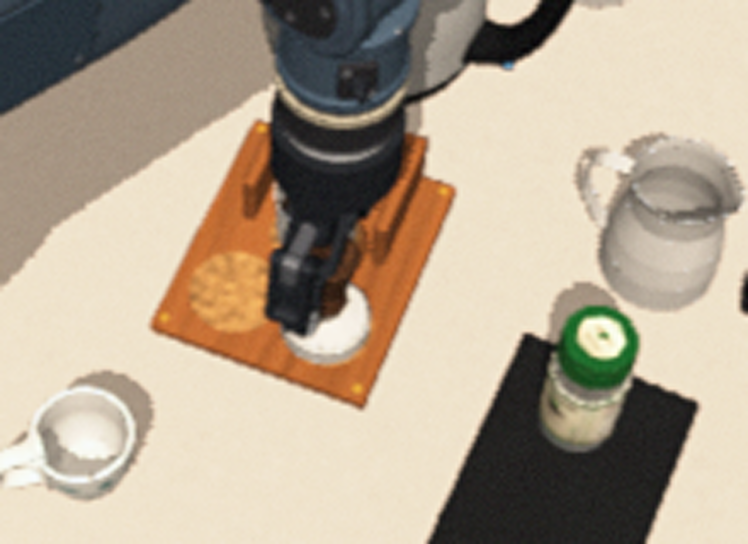

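The jar stands upright on the mat at crop (578,400), its cork round at (230,290) is bare, and the tamper grip is between the fingers. I'll close on the tamper.

Request:
{"op": "step_arm", "data": {
  "steps": [
    [[0,0,0,0,0,0],[0,0,0,0,0,0],[0,0,0,0,0,0],[0,0,0,0,0,0],[0,0,0,0,0,0]]
  ],
  "claw": 0,
  "newtons": 60
}}

```text
time_s: 20.25
tool_pos: [0.5152, -0.0857, 0.0917]
tcp_rot: [3.14, 0.001, 1.67]
force: [-2.1, -0.6, 4.9]
gripper_width: 0.392
grasp_force: 59.4
```

Run:
```python
from h import *
p=viewer.grab_frame('side'); b=p['color']; a=np.load('side_t0.npy')
# foot white region right of finger: crop px x 325-372,y 285-365
x0,x1,y0,y1=[int(v) for v in (250+328/3.4,250+376/3.4,200+300/3.4,200+370/3.4)]
A=cv2.cvtColor(a[y0:y1,x0:x1],cv2.COLOR_RGB2GRAY);B=cv2.cvtColor(b,cv2.COLOR_RGB2GRAY)
W=np.float32([[1,0,x0],[0,1,y0]])
print(cv2.findTransformECC(A,B,W,cv2.MOTION_TRANSLATION,(3,200,1e-6),None,3),x0,y0)
s=r.observe();print(s['tool_pos'],s['force'],s['gripper_width'],s['grasp_force'])
```

```text
(0.9815365670995085, array([[  1.     ,   0.     , 346.02176],
       [  0.     ,   1.     , 287.80704]], dtype=float32)) 346 288
[ 0.51519868 -0.08564299  0.09175257] [-2.52581141  0.08809572  5.99784442] 0.39330875294901746 59.4397361157462
```

Request:
{"op": "step_arm", "data": {
  "steps": [
    [[0,0,0.3,0,0,0],[0,0,0.6,0,0,0],[0,0,0.8,0,0,0],[0,0,0.8,0,0,0],[0,0,0.8,0,0,0]]
  ]
}}

```text
time_s: 20.92
tool_pos: [0.5147, -0.0853, 0.174]
tcp_rot: [-3.142, -0.0, 1.67]
force: [1.5, -0.8, -3.0]
gripper_width: 0.391
grasp_force: 59.9
```

Request:
{"op": "step_arm", "data": {
  "steps": [
    [[0,0,0.5,0,0,0],[-0.2,-0.38,0.2,0,0,0],[-0.4,-0.8,0,0,0,0],[-0.4,-0.9,0,0,0,0],[-0.4,-0.9,0,0,0,0]]
  ]
}}

```text
time_s: 21.55
tool_pos: [0.4785, -0.1608, 0.1897]
tcp_rot: [-3.14, -0.001, 1.67]
force: [-0.1, 0.1, -2.7]
gripper_width: 0.395
grasp_force: 59.9
```

Request:
{"op": "step_arm", "data": {
  "steps": [
    [[-0.4,-0.9,0,0,0,0],[-0.4,-0.9,0,0,0,0],[-0.4,-0.9,0,0,0,0],[-0.4,-0.9,0,0,0,0],[-0.3,-0.7,0,0,0,0]]
  ]
}}

```text
time_s: 22.18
tool_pos: [0.431, -0.2684, 0.1898]
tcp_rot: [-3.14, -0.001, 1.669]
force: [-0.6, -0.3, -2.6]
gripper_width: 0.396
grasp_force: 60.0
```

Request:
{"op": "step_arm", "data": {
  "steps": [
    [[-0.09,-0.3,0,0,0,0],[0,0,-0.3,0,0,0],[0,0,-0.7,0,0,0],[0,0,-0.8,0,0,0],[0,0,-0.8,0,0,0]]
  ]
}}

```text
time_s: 22.8
tool_pos: [0.4298, -0.2736, 0.1234]
tcp_rot: [-3.141, -0.002, 1.672]
force: [-0.3, -0.4, -3.3]
gripper_width: 0.391
grasp_force: 60.0
```

Request:
{"op": "step_arm", "data": {
  "steps": [
    [[0,0,-0.7,0,0,0],[0,0,-0.5,0,0,0],[0,0,-0.25,0,0,0],[0,0,-0.1,0,0,0],[0,0,0,0,0,0]]
  ]
}}

```text
time_s: 23.42
tool_pos: [0.4303, -0.2752, 0.0873]
tcp_rot: [3.141, 0.001, 1.67]
force: [1.2, 0.5, -1.9]
gripper_width: 0.394
grasp_force: 60.0
```

Request:
{"op": "step_arm", "data": {
  "steps": [
    [[0,0,-0.05,0,0,0],[0,0,0,0,0,0],[0,0,0,0,0,0],[0,0,0,0,0,0],[0,0,0,0,0,0]]
  ]
}}

```text
time_s: 24.05
tool_pos: [0.4302, -0.2751, 0.0859]
tcp_rot: [3.141, 0.001, 1.67]
force: [-0.4, 0.2, -0.9]
gripper_width: 0.392
grasp_force: 60.1
```

Request:
{"op": "step_arm", "data": {
  "steps": [
    [[0,0,0,0,0,0],[0,0,0,0,0,0],[0,0,0,0,0,0],[0,0,0,0,0,0],[0,0,0.2,0,0,0]]
  ],
  "claw": 0.85
}}

```text
time_s: 24.68
tool_pos: [0.4296, -0.2746, 0.0903]
tcp_rot: [-3.141, -0.001, 1.67]
force: [0.3, 0.2, 0.2]
gripper_width: 0.852
grasp_force: 0.0
```

Request:
{"op": "step_arm", "data": {
  "steps": [
    [[0,0,0.6,0,0,0],[0,0,0.9,0,0,0],[0,0,1,0,0,0],[0,0,1,0,0,0],[0,0,1,0,0,0]]
  ]
}}

```text
time_s: 25.3
tool_pos: [0.4302, -0.2751, 0.2054]
tcp_rot: [3.14, 0.001, 1.67]
force: [0.1, 0.3, -0.1]
gripper_width: 0.847
grasp_force: 0.0
```

Request:
{"op": "step_arm", "data": {
  "steps": [
    [[0.3,0.5,0.3,0,0,0],[0.6,0.95,0,0,0,0],[0.6,0.95,0,0,0,0],[0.6,0.95,0,0,0,0],[0.6,0.95,0,0,0,0]]
  ]
}}

```text
time_s: 25.92
tool_pos: [0.4979, -0.1655, 0.2102]
tcp_rot: [-3.141, -0.001, 1.671]
force: [-0.4, 0.0, -0.6]
gripper_width: 0.85
grasp_force: 0.0
```

Request:
{"op": "step_arm", "data": {
  "steps": [
    [[0.6,0.95,0,0,0,0],[0.6,0.95,0,0,0,0],[0.6,0.95,0,0,0,0],[0.6,0.95,0,0,0,0],[0.62,0.95,0,0,0,0]]
  ]
}}

```text
time_s: 26.55
tool_pos: [0.5731, -0.0467, 0.2101]
tcp_rot: [-3.141, -0.001, 1.671]
force: [0.7, -0.1, -0.1]
gripper_width: 0.85
grasp_force: 0.0
```

Request:
{"op": "step_arm", "data": {
  "steps": [
    [[0,0,-0.3,0,0,0],[0,0,-0.7,0,0,0],[0,0,-0.8,0,0,0],[0,0,-0.8,0,0,0],[0,0,-0.6,0,0,0]]
  ]
}}

```text
time_s: 27.18
tool_pos: [0.5714, -0.0491, 0.1281]
tcp_rot: [-3.139, -0.001, 1.669]
force: [-0.2, 0.2, -0.5]
gripper_width: 0.852
grasp_force: 0.0
```

Run:
```python
from h import *
p=viewer.grab_frame('side')
cv2.imwrite('pics/c0.png',cv2.resize(p['color'][200:390,250:470],None,fx=3.1,fy=3.1,interpolation=cv2.INTER_CUBIC)[:,:,::-1])
s=r.observe();print(s['tool_pos'],s['force'],s['time_s'])
for t in ['cup_mid','jar_mid','tamper_mid']: print(t,[(np.round(d['position'],4),d['conf']) for d in viewer.mark_of(p,t)][:2])
```

```text
[ 0.570395   -0.04882065  0.12601966] [-1.57989969  0.67203903 -1.16160314] 27.225
cup_mid [(array([ 0.5751, -0.0519,  0.0376]), 0.78)]
jar_mid [(array([ 0.5313, -0.2539,  0.0594]), 0.91)]
tamper_mid [(array([ 0.4338, -0.2713,  0.0499]), 0.59)]
```

View pics/c0.png

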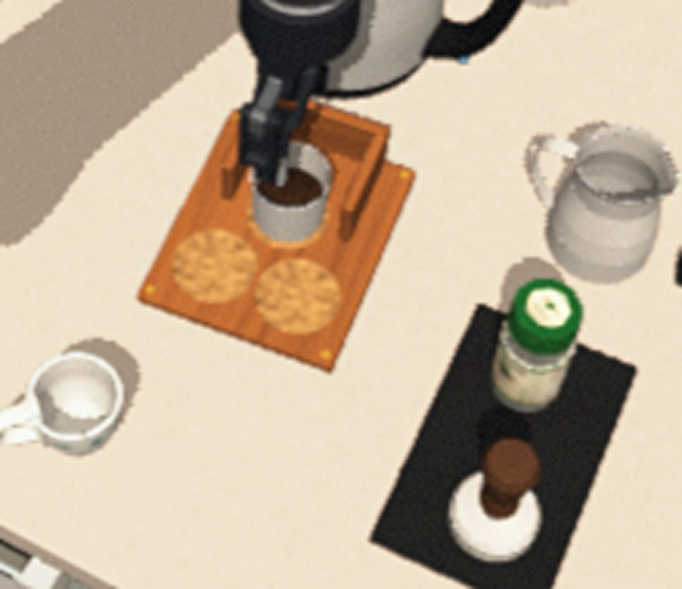

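The side crop shows the jar (545,345) and the tamper (500,500) upright on the mat. Both corks are bare, and the cup sits under the open fingers.

Request:
{"op": "step_arm", "data": {
  "steps": [
    [[0,0,-0.3,0,0,0],[0,0,-0.5,0,0,0],[0,0,-0.5,0,0,0],[0,0,-0.5,0,0,0],[0,0,-0.2,0,0,0]]
  ]
}}

```text
time_s: 28.0
tool_pos: [0.5719, -0.0484, 0.0787]
tcp_rot: [-3.139, -0.001, 1.67]
force: [-0.1, -0.1, -0.0]
gripper_width: 0.849
grasp_force: 0.0
```

Request:
{"op": "step_arm", "data": {
  "steps": [
    [[0,0,-0.3,0,0,0],[0,0,-0.4,0,0,0],[0,0,-0.4,0,0,0],[0,0,-0.2,0,0,0],[0,0,0,0,0,0]]
  ]
}}

```text
time_s: 28.62
tool_pos: [0.5725, -0.0485, 0.0474]
tcp_rot: [-3.14, -0.0, 1.67]
force: [-0.2, 0.0, 0.5]
gripper_width: 0.846
grasp_force: 0.0
```

Request:
{"op": "step_arm", "data": {
  "steps": [
    [[0,0,0,0,0,0],[0,0,0,0,0,0],[0,0,0,0,0,0],[0,0,0,0,0,0],[0,0,0,0,0,0]]
  ],
  "claw": 0,
  "newtons": 30
}}

```text
time_s: 29.25
tool_pos: [0.5735, -0.0487, 0.0487]
tcp_rot: [3.14, 0.0, 1.67]
force: [1.2, 0.5, 2.7]
gripper_width: 0.65
grasp_force: 32.1
```

Request:
{"op": "step_arm", "data": {
  "steps": [
    [[0,0,0.3,0,0,0],[0,0,0.6,0,0,0],[0,0,0.8,0,0,0],[0,0,1,0,0,0],[0,0,1,0,0,0]]
  ]
}}

```text
time_s: 29.88
tool_pos: [0.5728, -0.0487, 0.142]
tcp_rot: [3.142, 0.0, 1.67]
force: [0.6, -0.2, -1.8]
gripper_width: 0.652
grasp_force: 32.0
```

Run:
```python
from h import *
ims=[]
for c in ['side','top']:
    p=viewer.grab_frame(c)
    p['color']=cv2.imread('pics/%s0.png'%c)
    ims.append(rect(p,.018,.39,.54,.13,.33,1900))
cv2.imwrite('pics/s.png',np.hstack(ims))
```

```text
(no output)
```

View pics/s.png

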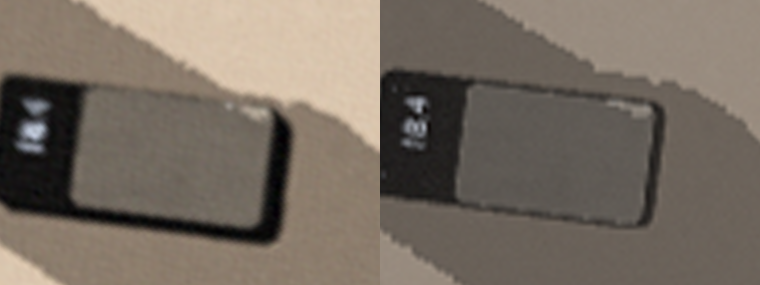

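My pixel measurement puts the plate's middle at about (0.458, 0.239), with side corners at (80,87) to (262,230). The network says (0.4585, 0.234), so I'll aim between them.

Request:
{"op": "step_arm", "data": {
  "steps": [
    [[0,0.1,0.7,0,0,0],[-0.2,0.5,0.3,0,0,0],[-0.4,0.9,0,0,0,0],[-0.4,1,0,0,0,0],[-0.4,1,0,0,0,0]]
  ]
}}

```text
time_s: 30.6
tool_pos: [0.5361, 0.0411, 0.1646]
tcp_rot: [-3.14, -0.001, 1.671]
force: [-0.8, 0.2, -0.8]
gripper_width: 0.654
grasp_force: 32.1
```

Request:
{"op": "step_arm", "data": {
  "steps": [
    [[-0.4,1,0,0,0,0],[-0.4,1,0,0,0,0],[-0.4,1,0,0,0,0],[-0.4,1,0,0,0,0],[-0.4,1,0,0,0,0]]
  ]
}}

```text
time_s: 31.22
tool_pos: [0.4856, 0.1659, 0.1646]
tcp_rot: [-3.139, -0.0, 1.672]
force: [0.3, -0.6, -1.0]
gripper_width: 0.652
grasp_force: 32.1
```

Request:
{"op": "step_arm", "data": {
  "steps": [
    [[-0.4,1,0,0,0,0],[-0.4,0.9,0,0,0,0],[-0.3,0.7,0,0,0,0],[-0.1,0.31,-0.2,0,0,0],[0,0,-0.6,0,0,0]]
  ]
}}

```text
time_s: 31.85
tool_pos: [0.4583, 0.2372, 0.1456]
tcp_rot: [3.14, -0.0, 1.671]
force: [0.1, -0.1, -1.2]
gripper_width: 0.656
grasp_force: 32.2
```

Request:
{"op": "step_arm", "data": {
  "steps": [
    [[0,0,-0.8,0,0,0],[0,0,-0.8,0,0,0],[0,0,-0.8,0,0,0],[0,0,-0.5,0,0,0],[0,0,-0.3,0,0,0]]
  ]
}}

```text
time_s: 32.48
tool_pos: [0.4575, 0.2359, 0.0641]
tcp_rot: [-3.14, 0.001, 1.669]
force: [-0.0, 0.1, -0.9]
gripper_width: 0.65
grasp_force: 32.1
```

Request:
{"op": "step_arm", "data": {
  "steps": [
    [[0,0,-0.2,0,0,0],[0,0,-0.1,0,0,0],[0,0,-0.05,0,0,0],[0,0,0,0,0,0],[0,0,0,0,0,0]]
  ]
}}

```text
time_s: 33.1
tool_pos: [0.4582, 0.2367, 0.0572]
tcp_rot: [3.141, -0.0, 1.67]
force: [0.4, -0.1, -0.9]
gripper_width: 0.652
grasp_force: 32.1
```

Run:
```python
from h import *
p=viewer.grab_frame('side')
cv2.imwrite('pics/c1.png',cv2.resize(p['color'][190:310,140:270],None,fx=4.5,fy=4.5,interpolation=cv2.INTER_CUBIC)[:,:,::-1])
s=r.observe();print(s['tool_pos'],s['force'],s['time_s'])
for t in ['cup_mid','scale_plate']: print(t,[(np.round(d['position'],4),d['conf']) for d in viewer.mark_of(p,t)][:2])
```

```text
[0.45818618 0.23671627 0.05714005] [ 0.4130981   0.16494386 -1.34440576] 33.15
cup_mid [(array([0.4617, 0.2357, 0.0429]), 0.93)]
scale_plate [(array([0.462 , 0.2336, 0.0191]), 0.97)]
```

View pics/c1.png

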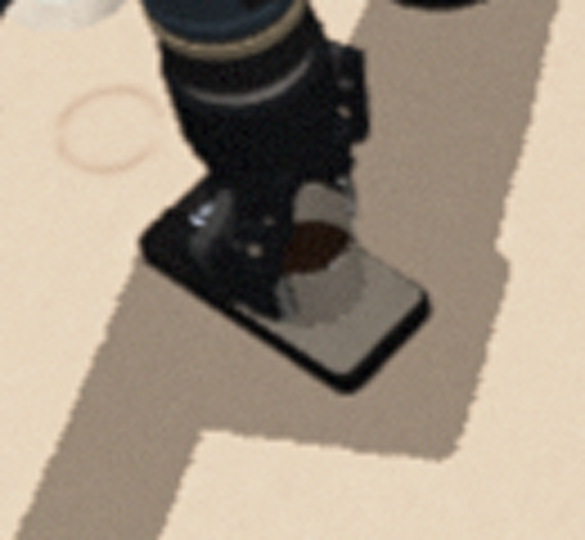

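The cup hangs just above the plate, its base at crop (318,300), within about 2 mm of the middle. I'll nudge it and lower it.

Request:
{"op": "step_arm", "data": {
  "steps": [
    [[0,-0.05,-0.05,0,0,0],[0,0,-0.03,0,0,0],[0,0,0,0,0,0],[0,0,0,0,0,0],[0,0,0,0,0,0]]
  ]
}}

```text
time_s: 33.88
tool_pos: [0.4579, 0.2354, 0.0547]
tcp_rot: [-3.141, 0.0, 1.67]
force: [0.2, -0.1, -1.2]
gripper_width: 0.653
grasp_force: 32.2
```

Request:
{"op": "step_arm", "data": {
  "steps": [
    [[0,0,-0.04,0,0,0],[0,0,0,0,0,0],[0,0,0,0,0,0],[0,0,0,0,0,0],[0,0,0,0,0,0]]
  ]
}}

```text
time_s: 34.5
tool_pos: [0.458, 0.2354, 0.0547]
tcp_rot: [3.141, -0.0, 1.67]
force: [-3.4, -0.5, 5.0]
gripper_width: 0.652
grasp_force: 32.4
```

Request:
{"op": "step_arm", "data": {
  "steps": [
    [[0,0,0,0,0,0],[0,0,0,0,0,0],[0,0,0,0,0,0],[0,0,0,0,0,0],[0,0,0.2,0,0,0]]
  ],
  "claw": 0.85
}}

```text
time_s: 35.12
tool_pos: [0.4575, 0.2352, 0.0584]
tcp_rot: [-3.14, 0.0, 1.67]
force: [0.1, -0.3, -0.3]
gripper_width: 0.853
grasp_force: 0.0
```

Request:
{"op": "step_arm", "data": {
  "steps": [
    [[0,0,0.5,0,0,0],[0,0,0.8,0,0,0],[0,0,0.8,0,0,0],[0,0,0.9,0,0,0],[0,0,0.9,0,0,0]]
  ]
}}

```text
time_s: 35.75
tool_pos: [0.4583, 0.2355, 0.1583]
tcp_rot: [3.14, -0.0, 1.67]
force: [0.3, 0.4, 0.4]
gripper_width: 0.853
grasp_force: 0.0
```

Request:
{"op": "step_arm", "data": {
  "steps": [
    [[0.1,-0.5,0.6,0,0,0],[0.15,-0.9,0.3,0,0,0],[0.15,-1,0,0,0,0],[0.15,-1,0,0,0,0],[0.15,-1,0,0,0,0]]
  ]
}}

```text
time_s: 36.38
tool_pos: [0.4756, 0.1238, 0.1793]
tcp_rot: [3.141, 0.0, 1.67]
force: [0.7, 0.4, -0.7]
gripper_width: 0.85
grasp_force: 0.0
```

Request:
{"op": "step_arm", "data": {
  "steps": [
    [[0.15,-1,0,0,0,0],[0.15,-1,0,0,0,0],[0.15,-1,0,0,0,0],[0.15,-1,0,0,0,0],[0.15,-1,0,0,0,0]]
  ]
}}

```text
time_s: 37.0
tool_pos: [0.4941, -0.0013, 0.1792]
tcp_rot: [3.141, 0.0, 1.67]
force: [-0.6, -0.4, -0.3]
gripper_width: 0.846
grasp_force: 0.0
```

Request:
{"op": "step_arm", "data": {
  "steps": [
    [[0.15,-1,0,0,0,0],[0.15,-1,0,0,0,0],[0.15,-1,0,0,0,0],[0.15,-1,0,0,0,0],[0.15,-1,0,0,0,0]]
  ]
}}

```text
time_s: 37.62
tool_pos: [0.5126, -0.1262, 0.1792]
tcp_rot: [-3.141, 0.0, 1.67]
force: [0.5, -0.8, 0.4]
gripper_width: 0.852
grasp_force: 0.0
```

Request:
{"op": "step_arm", "data": {
  "steps": [
    [[0.15,-1,0,0,0,0],[0.15,-1,0,0,0,0],[0.15,-1,0,0,0,0],[0.15,-1,0,0,0,0],[0.04,-0.22,0,0,0,0]]
  ]
}}

```text
time_s: 38.25
tool_pos: [0.5287, -0.232, 0.1788]
tcp_rot: [-3.141, 0.0, 1.668]
force: [-0.1, 0.4, -0.5]
gripper_width: 0.848
grasp_force: 0.0
```

Run:
```python
from h import *
s=r.observe();print(s['tool_pos'],s['force'],s['time_s'])
for c in ['side','top']:
    p=viewer.grab_frame(c); save(p,c+'5')
    for t in ['cup_mid','scale_plate','jar_mid','tamper_mid']: print(c,t,[(np.round(d['position'],4),round(d['conf'],2)) for d in viewer.mark_of(p,t)][:1])
```

```text
[ 0.52872096 -0.2319956   0.17877514] [-0.09387243  0.44348097 -0.45415756] 38.25
side cup_mid []
side scale_plate []
side jar_mid [(array([ 0.5308, -0.2546,  0.0577]), 0.87)]
side tamper_mid [(array([ 0.4327, -0.2737,  0.0512]), 0.77)]
top cup_mid [(array([0.4567, 0.2317, 0.0425]), 0.75)]
top scale_plate [(array([0.4554, 0.2333, 0.0193]), 0.76)]
top jar_mid [(array([ 0.529 , -0.2541,  0.0573]), 0.57)]
top tamper_mid [(array([0.4587, 0.2325, 0.0452]), 0.28)]
```

View pics/side5.png

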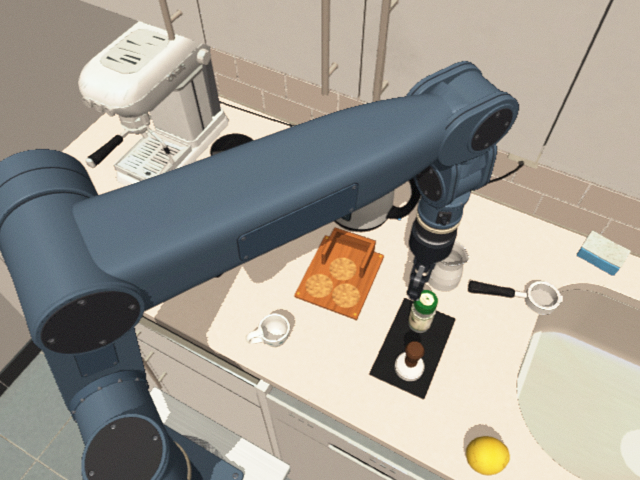

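The side image shows the jar (424,310) and the tamper (409,365) upright on the mat, with the gripper still about 25 mm short of the jar in y. The top view puts the cup within 2 mm of the plate's middle.

Request:
{"op": "step_arm", "data": {
  "steps": [
    [[0.05,-0.6,0,0,0,0],[0,-0.4,0,0,0,0],[0,0,-0.3,0,0,0],[0,0,-0.6,0,0,0],[0,0,-0.7,0,0,0]]
  ],
  "claw": 1
}}

```text
time_s: 39.38
tool_pos: [0.53, -0.2549, 0.1373]
tcp_rot: [-3.141, -0.001, 1.67]
force: [0.1, -0.5, -0.5]
gripper_width: 0.998
grasp_force: 0.0
```

Request:
{"op": "step_arm", "data": {
  "steps": [
    [[0,0,-0.7,0,0,0],[0,0,-0.7,0,0,0],[0,0,-0.5,0,0,0],[0,0,-0.2,0,0,0],[0,0,0,0,0,0]]
  ]
}}

```text
time_s: 40.0
tool_pos: [0.5301, -0.2551, 0.0861]
tcp_rot: [-3.141, -0.0, 1.67]
force: [0.8, 0.4, 0.1]
gripper_width: 0.999
grasp_force: 0.0
```

Request:
{"op": "step_arm", "data": {
  "steps": [
    [[0,0,0,0,0,0],[0,0,0,0,0,0],[0,0,0,0,0,0],[0,0,0,0,0,0],[0,0,0,0,0,0]]
  ],
  "claw": 0,
  "newtons": 30
}}

```text
time_s: 40.62
tool_pos: [0.5309, -0.2556, 0.0873]
tcp_rot: [3.14, 0.001, 1.67]
force: [0.4, -0.0, 3.7]
gripper_width: 0.523
grasp_force: 31.1
```

Request:
{"op": "step_arm", "data": {
  "steps": [
    [[0,0,0.3,0,0,0],[0,0,0.6,0,0,0],[0,0,0.8,0,0,0],[0,0,0.8,0,0,0],[-0.03,0.2,0.5,0,0,0]]
  ]
}}

```text
time_s: 41.25
tool_pos: [0.5298, -0.2505, 0.1631]
tcp_rot: [3.14, 0.001, 1.67]
force: [-0.1, -0.7, -1.0]
gripper_width: 0.522
grasp_force: 30.8
```

Request:
{"op": "step_arm", "data": {
  "steps": [
    [[-0.1,0.6,0.2,0,0,0],[-0.1,1,0,0,0,0],[-0.1,1,0,0,0,0],[-0.1,1,0,0,0,0],[-0.1,1,0,0,0,0]]
  ]
}}

```text
time_s: 41.88
tool_pos: [0.5156, -0.1322, 0.165]
tcp_rot: [-3.139, -0.002, 1.672]
force: [0.4, 0.0, -0.9]
gripper_width: 0.518
grasp_force: 30.8
```

Request:
{"op": "step_arm", "data": {
  "steps": [
    [[-0.1,1,0,0,0,0],[-0.1,1,0,0,0,0],[-0.1,1,0,0,0,0],[-0.1,1,0,0,0,0],[0,0.43,-0.2,0,0,0]]
  ]
}}

```text
time_s: 42.5
tool_pos: [0.5058, -0.0219, 0.1606]
tcp_rot: [-3.141, -0.001, 1.673]
force: [0.5, -0.9, -0.9]
gripper_width: 0.521
grasp_force: 30.8
```

Request:
{"op": "step_arm", "data": {
  "steps": [
    [[0,0,-0.5,0,0,0],[0,0,-0.7,0,0,0],[0,0,-0.7,0,0,0],[0,0,-0.5,0,0,0],[0,0,-0.3,0,0,0]]
  ]
}}

```text
time_s: 43.12
tool_pos: [0.5063, -0.0247, 0.0932]
tcp_rot: [-3.14, -0.0, 1.67]
force: [-8.3, 0.6, 23.7]
gripper_width: 0.521
grasp_force: 32.5
```

Request:
{"op": "step_arm", "data": {
  "steps": [
    [[0,0,-0.05,0,0,0],[0,0,0,0,0,0],[0,0,0,0,0,0],[0,0,0,0,0,0],[0,0,0,0,0,0]]
  ]
}}

```text
time_s: 43.75
tool_pos: [0.507, -0.0247, 0.0932]
tcp_rot: [3.141, 0.001, 1.67]
force: [-2.1, -0.2, 6.2]
gripper_width: 0.523
grasp_force: 31.2
```

Request:
{"op": "step_arm", "data": {
  "steps": [
    [[0,0,0,0,0,0],[0,0,0,0,0,0],[0,0,0,0,0,0],[0,0,0.1,0,0,0],[0,0,0.4,0,0,0]]
  ],
  "claw": 1
}}

```text
time_s: 44.38
tool_pos: [0.5063, -0.0243, 0.1047]
tcp_rot: [-3.14, -0.001, 1.67]
force: [0.1, -0.3, 0.8]
gripper_width: 0.997
grasp_force: 0.0
```

Request:
{"op": "step_arm", "data": {
  "steps": [
    [[0,0,0.7,0,0,0],[0,0,0.8,0,0,0],[0,0,0.8,0,0,0],[0,-0.4,0.2,0,0,0],[-0.3,-0.9,0,0,0,0]]
  ]
}}

```text
time_s: 45.0
tool_pos: [0.5003, -0.0574, 0.1689]
tcp_rot: [3.139, 0.001, 1.672]
force: [-1.1, -0.2, 0.8]
gripper_width: 0.997
grasp_force: 0.0
```

Request:
{"op": "step_arm", "data": {
  "steps": [
    [[-0.35,-1,0,0,0,0],[-0.35,-1,0,0,0,0],[-0.35,-1,0,0,0,0],[-0.35,-1,0,0,0,0],[-0.35,-1,0,0,0,0]]
  ],
  "claw": 0.85
}}

```text
time_s: 45.62
tool_pos: [0.4551, -0.1833, 0.1675]
tcp_rot: [-3.141, 0.0, 1.67]
force: [0.2, 0.0, -0.3]
gripper_width: 0.846
grasp_force: 0.0
```

Request:
{"op": "step_arm", "data": {
  "steps": [
    [[-0.35,-1,0,0,0,0],[-0.35,-1,0,0,0,0],[-0.32,-1,0,0,0,0],[0,-0.72,0,0,0,0],[0,0,0,0,0,0]]
  ]
}}

```text
time_s: 46.25
tool_pos: [0.4302, -0.276, 0.1674]
tcp_rot: [3.141, -0.0, 1.668]
force: [0.7, 0.8, -0.9]
gripper_width: 0.847
grasp_force: 0.0
```

Run:
```python
from h import *
s=r.observe();print(s['tool_pos'],s['force'],s['time_s'])
p=viewer.grab_frame('side')
cv2.imwrite('pics/t1.png',cv2.resize(p['color'][200:390,250:470],None,fx=3.1,fy=3.1,interpolation=cv2.INTER_CUBIC)[:,:,::-1])
for t in ['cup_mid','jar_mid','tamper_mid']: print(t,[(np.round(d['position'],4),round(d['conf'],2)) for d in viewer.mark_of(p,t)][:1])
a=cv2.cvtColor(cv2.imread('pics/side0.png'),cv2.COLOR_BGR2GRAY);b=cv2.cvtColor(p['color'],cv2.COLOR_RGB2GRAY)
for nm,(x0,x1,y0,y1) in {'jar':(306,330,249,295),'caddycorner':(294,330,285,318)}.items():
    W=np.float32([[1,0,x0],[0,1,y0]])
    cc,W=cv2.findTransformECC(a[y0:y1,x0:x1],b,W,cv2.MOTION_TRANSLATION,(3,200,1e-6),None,3); print(nm,cc,W[:,2]-[x0,y0])
```

```text
[ 0.43015207 -0.27601007  0.16743767] [ 0.71929989  0.82471137 -0.85496873] 46.25
cup_mid []
jar_mid [(array([ 0.5066, -0.0247,  0.0662]), 0.56)]
tamper_mid [(array([ 0.4332, -0.2717,  0.0526]), 0.61)]
jar 0.22422973432913243 [-0.95361328 -4.67997742]
caddycorner 0.996386205409174 [0.16571045 0.07595825]
```

View pics/t1.png

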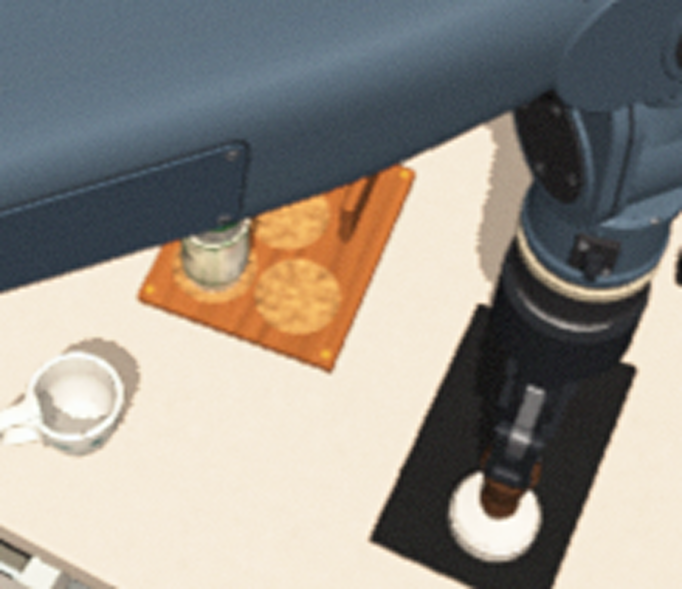

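The jar stands on its own cork (215,270), partly hidden by the arm, and the gripper is above the tamper.

Request:
{"op": "step_arm", "data": {
  "steps": [
    [[0,0,-0.4,0,0,0],[0,0,-0.7,0,0,0],[0,0,-0.7,0,0,0],[0,0,-0.6,0,0,0],[0,0,-0.4,0,0,0]]
  ]
}}

```text
time_s: 47.08
tool_pos: [0.4295, -0.2743, 0.0957]
tcp_rot: [-3.14, -0.002, 1.67]
force: [0.2, -0.2, 0.2]
gripper_width: 0.848
grasp_force: 0.0
```

Request:
{"op": "step_arm", "data": {
  "steps": [
    [[0,0,-0.3,0,0,0],[0,0,-0.15,0,0,0],[0,0,0,0,0,0],[0,0,0,0,0,0],[0,0,0,0,0,0]]
  ]
}}

```text
time_s: 47.7
tool_pos: [0.4305, -0.2752, 0.0869]
tcp_rot: [3.141, 0.001, 1.67]
force: [-0.1, 0.9, 0.7]
gripper_width: 0.856
grasp_force: 0.0
```

Request:
{"op": "step_arm", "data": {
  "steps": [
    [[0,0,0,0,0,0],[0,0,0,0,0,0],[0,0,0,0,0,0],[0,0,0,0,0,0],[0,0,0,0,0,0]]
  ],
  "claw": 0,
  "newtons": 60
}}

```text
time_s: 48.32
tool_pos: [0.4301, -0.2751, 0.0867]
tcp_rot: [-3.141, 0.001, 1.67]
force: [-2.5, -0.1, 3.0]
gripper_width: 0.396
grasp_force: 59.5
```

Request:
{"op": "step_arm", "data": {
  "steps": [
    [[0,0,0.3,0,0,0],[0,0,0.6,0,0,0],[0,0,0.8,0,0,0],[0,0,0.8,0,0,0],[0,0,0.8,0,0,0]]
  ]
}}

```text
time_s: 48.95
tool_pos: [0.4304, -0.2748, 0.1699]
tcp_rot: [3.141, -0.0, 1.67]
force: [0.5, -0.3, -2.9]
gripper_width: 0.398
grasp_force: 59.9
```

Request:
{"op": "step_arm", "data": {
  "steps": [
    [[0,0,0.5,0,0,0],[0.2,0.38,0.2,0,0,0],[0.4,0.8,0,0,0,0],[0.4,0.9,0,0,0,0],[0.4,0.9,0,0,0,0]]
  ]
}}

```text
time_s: 49.58
tool_pos: [0.4652, -0.1988, 0.1854]
tcp_rot: [-3.14, -0.002, 1.67]
force: [0.4, 0.5, -3.1]
gripper_width: 0.396
grasp_force: 59.9
```

Request:
{"op": "step_arm", "data": {
  "steps": [
    [[0.4,0.9,0,0,0,0],[0.4,0.9,0,0,0,0],[0.4,0.9,0,0,0,0],[0.4,0.9,0,0,0,0],[0.3,0.7,0,0,0,0]]
  ]
}}

```text
time_s: 50.2
tool_pos: [0.5127, -0.0912, 0.1855]
tcp_rot: [-3.14, -0.001, 1.671]
force: [-0.4, 0.0, -2.4]
gripper_width: 0.398
grasp_force: 59.9
```

Request:
{"op": "step_arm", "data": {
  "steps": [
    [[0.09,0.3,0,0,0,0],[0,0,-0.3,0,0,0],[0,0,-0.7,0,0,0],[0,0,-0.8,0,0,0],[0,0,-0.7,0,0,0]]
  ]
}}

```text
time_s: 50.82
tool_pos: [0.5139, -0.0859, 0.1215]
tcp_rot: [-3.139, -0.001, 1.669]
force: [-0.1, -0.2, -3.1]
gripper_width: 0.394
grasp_force: 59.9
```

Request:
{"op": "step_arm", "data": {
  "steps": [
    [[0,0,-0.6,0,0,0],[0,0,-0.4,0,0,0],[0,0,-0.2,0,0,0],[0,0,0,0,0,0],[0,0,0,0,0,0]]
  ]
}}

```text
time_s: 51.45
tool_pos: [0.5156, -0.0855, 0.0946]
tcp_rot: [3.14, 0.001, 1.67]
force: [0.1, 0.3, -2.6]
gripper_width: 0.394
grasp_force: 59.9
```

Request:
{"op": "step_arm", "data": {
  "steps": [
    [[0,0,-0.06,0,0,0],[0,0,-0.04,0,0,0],[0,0,0,0,0,0],[0,0,0,0,0,0],[0,0,0,0,0,0]]
  ]
}}

```text
time_s: 52.08
tool_pos: [0.5155, -0.0857, 0.0927]
tcp_rot: [3.14, 0.001, 1.67]
force: [-1.7, -0.0, 6.6]
gripper_width: 0.39
grasp_force: 60.6
```

Request:
{"op": "step_arm", "data": {
  "steps": [
    [[0,0,0,0,0,0],[0,0,0,0,0,0],[0,0,0,0,0,0],[0,0,0.1,0,0,0],[0,0,0.4,0,0,0]]
  ],
  "claw": 1
}}

```text
time_s: 52.7
tool_pos: [0.5143, -0.0852, 0.1035]
tcp_rot: [-3.14, -0.001, 1.67]
force: [0.6, -0.1, -0.1]
gripper_width: 1.003
grasp_force: 0.0
```

Request:
{"op": "step_arm", "data": {
  "steps": [
    [[0,0,0.8,0,0,0],[0,0,1,0,0,0],[0,0,1,0,0,0],[0,0,1,0,0,0],[0,0,1,0,0,0]]
  ]
}}

```text
time_s: 53.32
tool_pos: [0.5151, -0.0854, 0.2256]
tcp_rot: [3.14, 0.0, 1.67]
force: [-0.0, 0.4, 0.5]
gripper_width: 1.003
grasp_force: 0.0
```

Request:
{"op": "step_arm", "data": {
  "steps": [
    [[-0.4,0.5,0.5,0,0,0],[-0.5,1,0.3,0,0,0],[-0.5,1,0,0,0,0],[-0.5,1,0,0,0,0],[-0.5,1,0,0,0,0]]
  ]
}}

```text
time_s: 53.95
tool_pos: [0.4535, 0.0285, 0.2437]
tcp_rot: [-3.141, -0.001, 1.671]
force: [0.7, 0.5, 0.3]
gripper_width: 0.999
grasp_force: 0.0
```

Request:
{"op": "step_arm", "data": {
  "steps": [
    [[-0.5,1,0,0,0,0],[-0.5,1,0,0,0,0],[-0.5,1,0,0,0,0],[-0.5,1,0,0,0,0],[-0.5,1,0,0,0,0]]
  ]
}}

```text
time_s: 54.58
tool_pos: [0.3908, 0.1532, 0.2436]
tcp_rot: [-3.141, -0.0, 1.671]
force: [-0.4, 0.2, 0.3]
gripper_width: 0.999
grasp_force: 0.0
```

Request:
{"op": "step_arm", "data": {
  "steps": [
    [[-0.5,1,0,0,0,0],[-0.5,1,0,0,0,0],[-0.5,1,0,0,0,0],[-0.5,1,0,0,0,0],[-0.5,1,0,0,0,0]]
  ]
}}

```text
time_s: 55.2
tool_pos: [0.3283, 0.2778, 0.2437]
tcp_rot: [-3.141, 0.0, 1.671]
force: [-0.3, 1.1, -0.3]
gripper_width: 0.998
grasp_force: 0.0
```

Request:
{"op": "step_arm", "data": {
  "steps": [
    [[-0.5,1,0,0,0,0],[-0.5,1,0,0,0,0],[-0.5,1,0,0,0,0],[-0.5,1,0,0,0,0],[0,0,0,0,0,0]]
  ]
}}

```text
time_s: 55.82
tool_pos: [0.2781, 0.3778, 0.2435]
tcp_rot: [-3.14, 0.0, 1.674]
force: [-0.1, -0.6, -0.8]
gripper_width: 0.999
grasp_force: 0.0
```

Run:
```python
from h import *
s=r.observe();print(s['tool_pos'],s['time_s'])
R={'side':{'jar':(304,332,248,298),'tamper':(330,361,265,309),'pitcher':(418,470,238,293)},'top':{'jar':(302,328,250,279),'tamper':(328,358,249,279),'pitcher':(395,448,168,213)}}
ims=[]
for c in ['side','top']:
    p=viewer.grab_frame(c); o=cv2.imread('pics/%s0.png'%c); b=p['color'][:,:,::-1]
    sl=np.s_[190:330,140:460] 
    ims.append(cv2.resize(b[sl],None,fx=2.4,fy=2.0))
    a=cv2.cvtColor(o,cv2.COLOR_BGR2GRAY);g=cv2.cvtColor(p['color'],cv2.COLOR_RGB2GRAY)
    for nm,(x0,x1,y0,y1) in R[c].items():
        W=np.float32([[1,0,x0],[0,1,y0]])
        try:
            cc,W=cv2.findTransformECC(a[y0:y1,x0:x1],g,W,cv2.MOTION_TRANSLATION,(3,200,1e-6),None,3); print(c,nm,round(cc,3),(W[:,2]-[x0,y0]).round(2))
        except cv2.error: print(c,nm,'fail')
    for t in ['cup_mid','scale_plate','jar_mid','tamper_mid']: print(c,t,[(np.round(d['position'],4),round(d['conf'],2)) for d in viewer.mark_of(p,t)][:1])
cv2.imwrite('pics/end.png',np.vstack(ims))
```

```text
[0.27811743 0.37781678 0.24352501] 55.825
side jar 0.994 [-0.4   0.38]
side tamper 0.987 [ 0.15 -0.07]
side pitcher 0.999 [-0.01 -0.03]
side cup_mid [(array([0.4592, 0.2335, 0.0445]), 0.6)]
side scale_plate []
side jar_mid [(array([ 0.505 , -0.0244,  0.0667]), 0.7)]
side tamper_mid [(array([ 0.5178, -0.0835,  0.0593]), 0.64)]
top jar 0.995 [-0.25  0.65]
top tamper 0.997 [ 0.06 -0.24]
top pitcher 0.999 [ 0.   -0.01]
top cup_mid [(array([0.4552, 0.2314, 0.0435]), 0.8)]
top scale_plate [(array([0.4562, 0.2333, 0.0191]), 0.81)]
top jar_mid [(array([ 0.5063, -0.0242,  0.0656]), 0.68)]
top tamper_mid [(array([ 0.5121, -0.0851,  0.059 ]), 0.9)]
```

View pics/end.png

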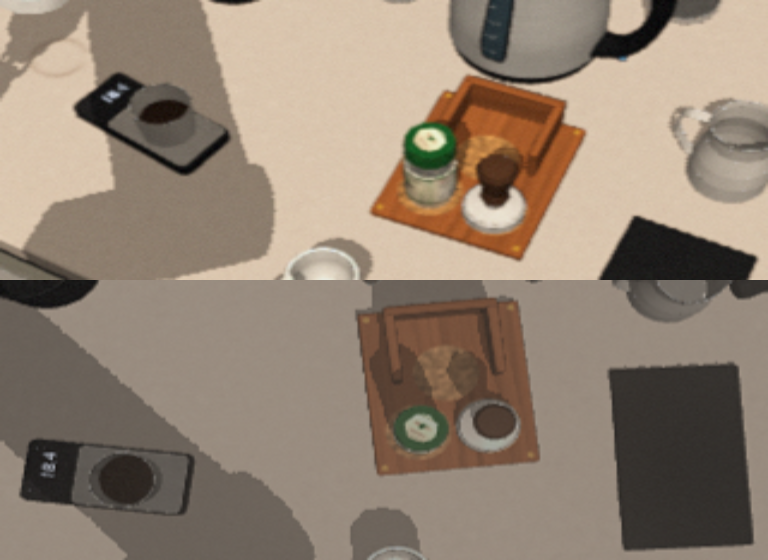

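The jar and tamper are upright on their own corks, about 1.3 mm and 0.6 mm from where they stood. The cup stands mid-plate and the pitcher has not moved, so I'm handing the job in.

```bash
python3 -c "
from cell import r
print(r.close_job())"
```

```text
the job is handed in; nothing more can be done
None
```

I handed the job in at about 56 s: the cup stands within about 2 mm of the middle of the scale's plate, the tamper and jar are upright back on their own spots (about 0.6 mm and 1.3 mm off), and the pitcher has not moved; the verdict was not shown.

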